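Set a support pin to the height gauge and hold it

ROBOT

A 6-joint arm with a two-finger parallel gripper is mounted at the origin on a cart in front of the work surface, level with it; the furniture and walls round the work are solid. World frame = base frame: x ahead of the robot, y to its left, z up, the work surface at z = 0. Lengths are in m, angles in rad, forces in N, time in s.
With the tool pointing down it reaches from about 0.35 to 0.85 m from the base axis. Payload 8.1 kg.
Tool frame: the origin (TCP) lies at the very end of the fingers, on their centre line; the grasp point (between the pads) lies 19 mm behind it; z points along the fingers, y is the direction in which the jaws open and shut (so a half turn about z gives the same grasp; the last joint's range is limited). The gripper opens to 93 mm and grips with 3 to 60 N. Pads are 15 mm wide; open, the fingers measure 128 mm over their backs; the gripper's body (75 mm by 188 mm) begins 65 mm behind the grasp point.
Start: joints at [-1.34, 0.13, 1.488, -0, 1.523, -0.085], TCP at [0.186, -0.57, 0.219] pointing down, gripper open.
Joint ranges: [-2.96, 2.96], [-0.89, 2.26], [0.02, 2.5], [-1.34, 4.48], [0, 2.73], [-2.66, 2.66]. Speed limits (rad/s): [2.39, 2.39, 2.79, 3.14, 3.14, 3.14].

INTERFACE

Orientations are given as a rotation vector (axis times angle).
In Python, from plant import robot gives the robot as it stands.
- The arm moves only by the tool jog_arm, never from a script. Its argument "commands" is a list of rows, each a list of 3 entries, a list of its own where there are three numbers: the shift along the world's x, y, z scaled (see below), then the turn, a rotation vector about the world's x, y, z scaled (see below), then the closure, from -1 (fully open) to 1 (shut), so that 0 is half open. In form: [[[tx, ty, tz], [ax, ay, az], hand], ...]. A call has 1 to 10 rows; each row is the pose to reach, as a shift and turn from the pose measured when the call began, turning the shorter way round; what a row does not reach only later rows make up. The controller multiplies each number of a shift by 0.6 m and each number of a turn by 2 pi rad. A row lasts 1/8 s, in which the tool goes at most 62.5 mm and 10.7 degrees, less where a joint would pass 70% of its speed; a pose out of reach is approached as far as the arm can. A call with a number of a shift or a turn outside -1 to 1 is refused whole. A call with a gripper value outside its range is refused whole. The fingers move at their own pace and stop on an object; "newtons" is the grip in N (left out, the last holds). Time passes only in rows, so rows that repeat a pose let the fingers close. It gives the time, the measured TCP pose, the force and the opening at its end, in the units of the state.
- robot.read_state(): the state, without advancing time (a new reading comes with each control period).
- robot.read_camera(name): name is "scene" or "top"; returns a dict with "pixels" (384x512x3 uint8, red, green, blue), "fovy" (degrees; the focal length in pixels is half the picture's height over the tangent of half this angle, whatever the lens; pixels are square), "cx", "cy" (the principal point, pixels), "rvec" (rotation vector, rad) and "tvec" (3), from world to camera coordinates, as OpenCV has them. Camera axes: x right, y down, z forward; pixel columns grow to the right and rows downward; lengths in m; the calibration is good to about 2 mm. A picture is of the moment at which its call begins. There is no depth.
- robot.close_job(): hands the job in, once; it reports no verdict.
Trained networks look in the newest picture that a camera, given by its name, has taken for a name from the list of things; names that differ only in an ending like _2 or _b are one class to them, and where a whole thing is asked for, a point or a joint stands for the part that bears it (a point fixed in the world has none). Each returns a list of dicts, best first, with "p" (0 to 1); they miss things now and then, are a little off and sometimes report something else, mostly with a low value. They report only what shows in the picture. A call takes as long as a camera call. They do not tell look-alikes from the thing itself.
- robot.trace(camera, name): "pixels" (384x512 bool, what is visible of it) and "uv" ([column, row] in pixels, amid what is visible of it).
The state is a dict: "t": time; "q": joint angles; "dq": joint speeds; "joint_torque": joint torques, N m; "tool_pos": TCP position; "orientation": TCP orientation; "force": force on the tool from outside, world axes, zero at the start; "wrist_torque": the same for the moment, N m; "opening": finger opening in m.
Only numpy, scipy, OpenCV 4.12 (cv2) and the standard library are available. Lean on these libraries where they do the work, as an engineer would, in place of code of your own. Each camera call takes 0.05 s, during which the arm holds its last target.

TASK

We are setting the board-support pin to height. The height gauge (square foot, ball near its top) has fallen over: stand it upright on the bench and let go of it; then take the pin by its knob and draw it straight up out of its block until its top is level with the top of the gauge, its lower end still in the bore, and finish holding it there, still and gripped, so that I can tighten the clamp screw. The block only stands on the bench, so do not drag, tip or lift it, and leave the other things on the bench where they are.

Things in the scene. Friction and masses are not known exactly. Their poses are not given: they have to be found in the camera images.
- gauge: height gauge, 152 mm tall, about 0.35 kg, loose, lying on its ball and one edge of its foot at the start: square steel foot 56 x 56 x 14 mm, round stem 16 mm in diameter, steel ball 30 mm in diameter near the top (see its point), flat steel cap 14 mm in diameter as its top. Origin at the centre of the underside of the foot; z along the stem from foot to cap (up when it stands)
- gauge_ball (a point): centre of the gauge's ball, 17 mm below its top and 135 mm from the underside of its foot; axes as the gauge. Pinched lightly, the ball swivels between two fingers
- gauge_foot (a point): centre of the underside of the gauge's foot; axes as the gauge
- gauge_top (a point): centre of the flat top of the gauge, 152 mm from the underside of the foot; axes as the gauge
- block: pin block, 2.2 kg, grey, standing loose on the bench: 70 x 70 mm, 66 mm high, with a 12 mm high foot flange 114 mm long along its x; a small clamp-screw head stands 16 mm out of its -x face. One vertical blind bore in the middle of its top, 15.2 mm in diameter, 54 mm deep. Origin at the centre of its underside, z up
- bore_mouth (a point): centre of the bore's mouth, in the top of the block, 66 mm above the bench; z up along the bore
- pin: support pin, steel, 108 mm long, about 0.16 kg, loose, standing on the bottom of the block's bore at the start, its top then 120 mm above the bench (it drops back if let go): a rod 14 mm in diameter with a knob 26 mm in diameter and 16 mm high at its top. Origin at the centre of its lower end; z up along the rod
- pin_knob (a point): centre of the pin's knob, 8 mm below its top and 100 mm above its lower end; axes as the pin
- pin_top (a point): centre of the flat top of the pin's knob, 108 mm above its lower end
- pin_foot (a point): centre of the pin's lower end; 54 mm below the bore's mouth when the pin is fully in
- mouse: black computer mouse, 115 x 56 x 40 mm, loose, a bystander; origin under its centre
- marker: black pen with a red cap, 136 mm long, 14 mm thick, loose, a bystander; origin under its centre
- solder_spool: spool of solder wire, 58 mm in diameter, 36 mm high, loose, a bystander; origin under its centre
- loupe: stand loupe, 43 mm in diameter, 40 mm high, loose, a bystander; origin under its centre
There are look-alikes about, which are no part of the job. What is shaped like the pin but brown or yellow is not meant. What is shaped like the block but blue is not meant.

How it is judged:
On the way:
1. the gauge stands upright on the bench, let go, while the pin is still fully in its bore (angle between gauge_ball's own z axis and vertical below 0.06 rad and height (world z) of gauge_foot between -0.004 and 0.004 m and linear speed of gauge below 0.02 m/s and contact force between the fingers and gauge below 0.1 N and z of pin_foot in the frame of bore_mouth below -0.049 m), for 0.3 s.
At the end, for the whole second after the job is handed in: the fingers hold the pin still, its top level with the gauge's top within 6 mm, in line with the bore and its lower end still at least 8 mm inside it; the gauge stands upright on the bench, untouched; the block stands flat on the bench (angle between gauge_ball's own z axis and vertical below 0.06 rad and height (world z) of gauge_foot between -0.004 and 0.004 m and linear speed of gauge below 0.02 m/s and contact force between the fingers and gauge below 0.1 N and z of pin_top in the frame of gauge_foot between 0.146 and 0.158 m and z of pin_foot in the frame of bore_mouth between -0.035 and -0.008 m and horizontal distance between pin_foot and bore_mouth below 0.004 m and angle between the z axis of pin_knob and the z axis of bore_mouth, either way round below 0.08 rad and contact force between the fingers and pin above 1 N and linear speed of pin below 0.01 m/s and angle between block's own z axis and vertical below 0.04 rad and height (world z) of block between -0.004 and 0.003 m); the arm keeps its last pose, push and grip.
It fails at once if the pin came right out of the bore (z of pin_foot in the frame of bore_mouth above 0 m).
It fails at once if the block was dragged, tipped or lifted (distance of block from where it was at the start of the episode above 0.015 m or angle between block's own z axis and vertical above 0.12 rad).
It fails at once if another thing on the bench was moved (distance of any of mouse, marker, solder_spool, loupe from where it was at the start of the episode above 0.03 m).
It also fails if it takes over 69 s, if anything falls off the work surface, if the arm or the gripper's body presses on something with over 40 N, if the wrist force passes 120 N, or if a joint passes its speed limit or range.

## Working session

There is one attempt and no reset: what is moved stays moved. The work goes in short steps, Python scripts to look and compute and a tool call to move; the robot and the scene stay as the last step left them, time stands still between calls to the robot, and variables do not carry over. Pictures are saved under pics/ and viewed, and the job is handed in when it is done.

Besides the shell and the picture viewer there is one more tool, called after "Emit:" as name(argument=value, ...) on one line, values as JSON. jog_arm: Moves the arm, as the interface text tells. Shifts and turns lie within -1 to 1; 1 stands for 0.6 m of shift or 2 pi rad of turn. Its arguments: {"type":"object","properties":{"commands":{"type":"array"},"newtons":{"type":"number"}},"required":["commands"]}

```bash
ls; mkdir -p pics; python3 - <<'E'
from plant import robot
import cv2
for n in("scene","top"):
    c=robot.read_camera(n); cv2.imwrite(f"pics/{n}0.png",c["pixels"][:,:,::-1]); print(n,c["fovy"],c["cx"],c["cy"],c["rvec"],c["tvec"])
    for k in("gauge","gauge_ball","gauge_foot","gauge_top","block","pin","pin_knob","pin_top","mouse","marker","solder_spool","loupe"):
        try: print(k,[(round(d["p"],2),[round(float(x)) for x in d["uv"]],int(d["pixels"].sum())) for d in robot.trace(n,k)])
        except Exception as e: print(k,e)
print(robot.read_state())
E
```

```text
pics
scene 47.050355301431296 251.49214764016088 197.5766764157305 [ 1.88934658 -0.83151409  0.52650363] [-0.3776556   0.24060972  0.90489572]
gauge [(0.67, [227, 196], 438)]
gauge_ball [(0.82, [227, 198], 493), (0.24, [364, 254], 166)]
gauge_foot [(0.81, [225, 201], 395), (0.18, [273, 282], 315)]
gauge_top [(0.65, [226, 195], 471)]
block [(0.84, [312, 211], 585), (0.82, [219, 234], 1247), (0.71, [274, 240], 1419)]
pin [(0.63, [304, 240], 300), (0.55, [253, 208], 182), (0.44, [278, 216], 136)]
pin_knob [(0.57, [298, 240], 263), (0.51, [257, 208], 188), (0.46, [277, 212], 156)]
pin_top [(0.74, [274, 214], 126), (0.55, [301, 238], 343)]
mouse []
marker [(0.67, [275, 282], 296)]
solder_spool [(0.73, [363, 251], 159)]
loupe [(0.74, [268, 189], 183), (0.61, [278, 216], 176)]
top 48.18559446367 252.63200816080666 191.49656889269323 [ 2.18046283 -2.17872515  0.09600595] [-0.01430696  0.56011563  1.4700948 ]
gauge [(0.81, [221, 179], 329), (0.7, [300, 213], 35)]
gauge_ball [(0.51, [220, 185], 319)]
gauge_foot [(0.86, [221, 182], 271)]
gauge_top [(0.71, [216, 183], 294)]
block [(0.95, [297, 1
[... 261 characters left out ...]
348, 172], 229), (0.43, [320, 242], 128)]
loupe []
{'t': 1.3, 'q': array([-1.34038944e+00,  1.30404549e-01,  1.48817963e+00,  1.82419776e-05,
        1.52299293e+00, -8.54279622e-02]), 'dq': array([-0.0007169 , -0.00026488,  0.00029738, -0.00015865,  0.00032906,
       -0.00031729]), 'joint_torque': array([ 8.16473425e-05, -5.59763324e+01, -4.92047918e+01,  7.66548514e-02,
        2.28391407e-02,  2.57916270e-05]), 'tool_pos': array([ 0.18638173, -0.57033474,  0.2186437 ]), 'orientation': array([3.10248782e+00, 4.94049212e-01, 3.03150578e-05]), 'force': array([0.60456449, 0.52035053, 0.34828589]), 'wrist_torque': array([ 0.03209457, -0.01151335, -0.01506485]), 'opening': 0.09279488753528972}
```

```bash
python3 - <<'E'
import cv2
a=cv2.imread("pics/scene0.png");b=cv2.imread("pics/top0.png")
cv2.imwrite("pics/s1.png",cv2.resize(a[160:310,190:390],None,fx=4,fy=4,interpolation=cv2.INTER_CUBIC))
cv2.imwrite("pics/t1.png",cv2.resize(b[130:280,160:360],None,fx=4,fy=4,interpolation=cv2.INTER_CUBIC))
E
```

```text
(no output)
```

View pics/scene0.png

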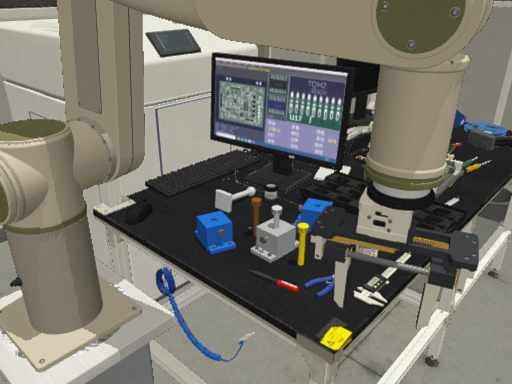

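View pics/top0.png

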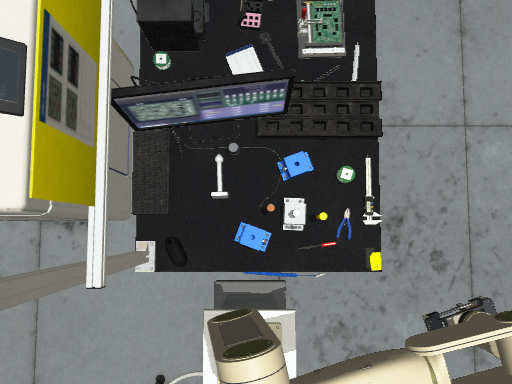

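```bash
ls pics
```

```text
s1.png
scene0.png
t1.png
top0.png
```

View pics/s1.png

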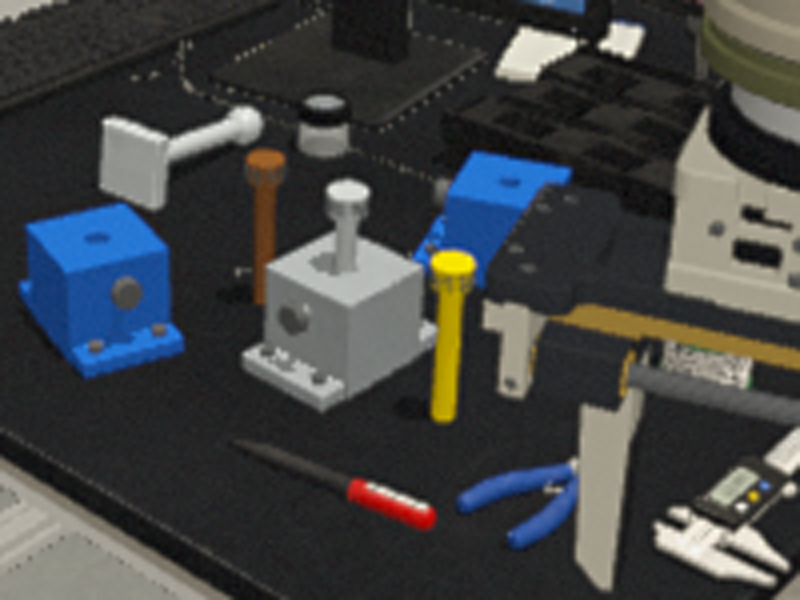

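View pics/t1.png

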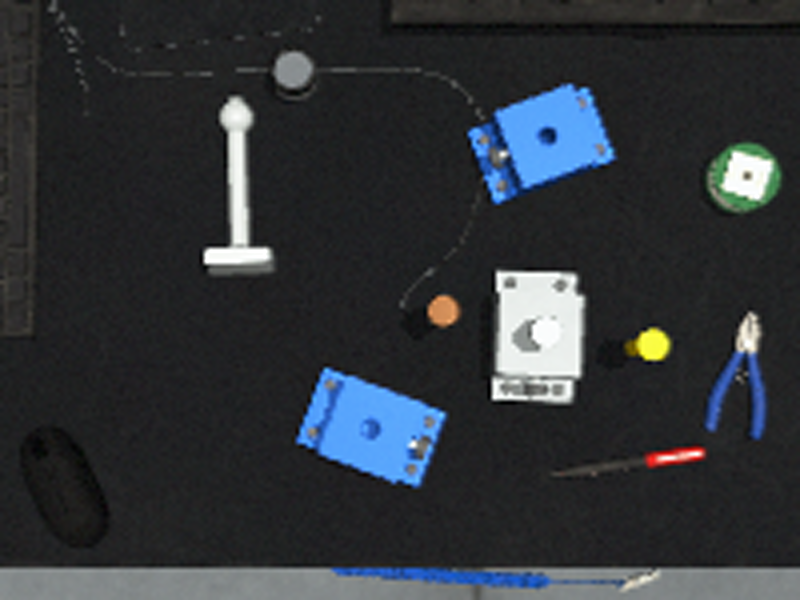

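```bash
cat > h.py <<'E'
import numpy as np,cv2
C={"scene":(47.050355301431296,251.49214764016088,197.5766764157305,[1.88934658,-0.83151409,0.52650363],[-0.3776556,0.24060972,0.90489572]),
"top":(48.18559446367,252.63200816080666,191.49656889269323,[2.18046283,-2.17872515,0.09600595],[-0.01430696,0.56011563,1.4700948])}
def KRT(n):
    f,cx,cy,r,t=C[n]; F=192/np.tan(np.radians(f/2))
    return np.array([[F,0,cx],[0,F,cy],[0,0,1]]),cv2.Rodrigues(np.array(r))[0],np.array(t)
def tri(a,b):
    Ps=[K@np.c_[R,t] for K,R,t in(KRT("scene"),KRT("top"))]
    X=cv2.triangulatePoints(Ps[0],Ps[1],np.float64(a),np.float64(b))[:,0];X=X[:3]/X[3]
    return X.round(4),[ (proj(n,X)-p).round(1) for n,p in(("scene",a),("top",b))]
def proj(n,X):
    K,R,t=KRT(n);p=K@(R@np.array(X)+t);return p[:2]/p[2]
def atz(n,uv,z):
    K,R,t=KRT(n);d=R.T@np.linalg.inv(K)@np.array([*uv,1.]);o=-R.T@t
    return (o+d*(z-o[2])/d[2]).round(4)
E
python3 - <<'E'
from h import *
print("cam",[(-KRT(n)[1].T@KRT(n)[2]).round(3) for n in C])
s=lambda x,y:(x/4+190-.4,y/4+160-.4); t=lambda x,y:(x/4+160-.4,y/4+130-.4)
print("ball",tri(s(246,124),t(236,117)),atz("top",t(236,117),.015),atz("scene",s(246,124),.015))
print("pintop",tri(s(347,188),t(546,331)),atz("top",t(546,331),.12),atz("scene",s(347,188),.12))
print("foot topface-ends@56",atz("top",t(204,256),.05),atz("top",t(272,253),.05))
print("loupe",atz("top",t(293,70),.04)); print("brown",atz("top",t(443,311),.108),"yellow",atz("top",t(653,345),.108))
for p in((495,271),(577,271),(574,403),(491,400)): print("blk flange",atz("top",t(*p),.012))
for p in((584,293),(582,378),(497,376)): print("blk top",atz("top",t(*p),.066))
E
```

```text
cam [array([-0.272, -0.754,  0.614]), array([ 0.434, -0.009,  1.512])]
ball (array([0.6757, 0.1061, 0.0165]), [array([ 0.1, -0. ]), array([-0.,  0.])]) [0.6761 0.106  0.015 ] [0.678  0.1084 0.015 ]
pintop (array([ 0.4835, -0.1536,  0.1216]), [array([ 0.4, -0. ]), array([-0.2,  0.2])]) [ 0.4842 -0.1545  0.12  ] [ 0.485 -0.151  0.12 ]
foot topface-ends@56 [0.5506 0.1298 0.05  ] [0.5532 0.0717 0.05  ]
loupe [0.7134 0.055  0.04  ]
brown [ 0.501  -0.0716  0.108 ] yellow [ 0.4733 -0.2431  0.108 ]
blk flange [ 0.5406 -0.1215  0.012 ]
blk flange [ 0.5407 -0.1934  0.012 ]
blk flange [ 0.4255 -0.1897  0.012 ]
blk flange [ 0.4281 -0.1174  0.012 ]
blk top [ 0.5183 -0.1925  0.066 ]
blk top [ 0.4468 -0.1901  0.066 ]
blk top [ 0.4484 -0.1187  0.066 ]
```

```bash
python3 - <<'E'
from h import *
for a,b in(((211,53),(113,92)),((211,130),(132,130)),((354,70),(294,78)),((338,163),(287,98)),((338,163),(287,103))): print(tri(a,b))
E
```

```text
(array([0.7799, 0.3656, 0.4047]), [array([ 4.2, -0.2]), array([-3.8,  4. ])])
(array([0.7522, 0.3747, 0.143 ]), [array([-1.,  0.]), array([ 0.8, -0.8])])
(array([ 0.8331, -0.1254,  0.4005]), [array([-1.2,  0.2]), array([ 1.1, -0.7])])
(array([ 0.8525, -0.1135,  0.1221]), [array([ 5.2, -0.9]), array([-4.1,  3. ])])
(array([ 0.8373, -0.1171,  0.1264]), [array([ 3.7, -0.6]), array([-2.9,  2.1])])
```

```bash
python3 - <<'E'
import cv2
a=cv2.imread("pics/scene0.png");b=cv2.imread("pics/top0.png")
cv2.imwrite("pics/s2.png",cv2.resize(a[40:200,190:390],None,fx=4,fy=4,interpolation=cv2.INTER_CUBIC)[:600])
cv2.imwrite("pics/t2.png",cv2.resize(b[60:210,100:300],None,fx=4,fy=4,interpolation=cv2.INTER_CUBIC))
E
```

```text
(no output)
```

View pics/s2.png

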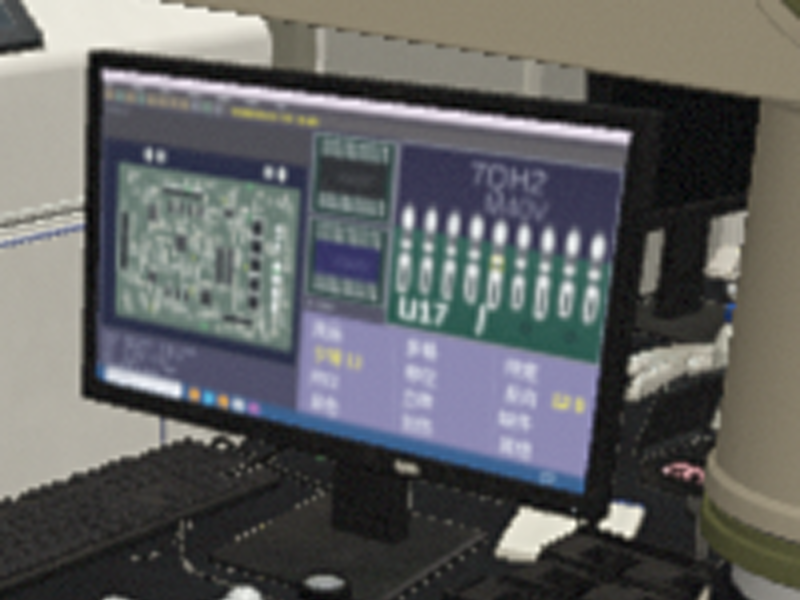

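View pics/t2.png

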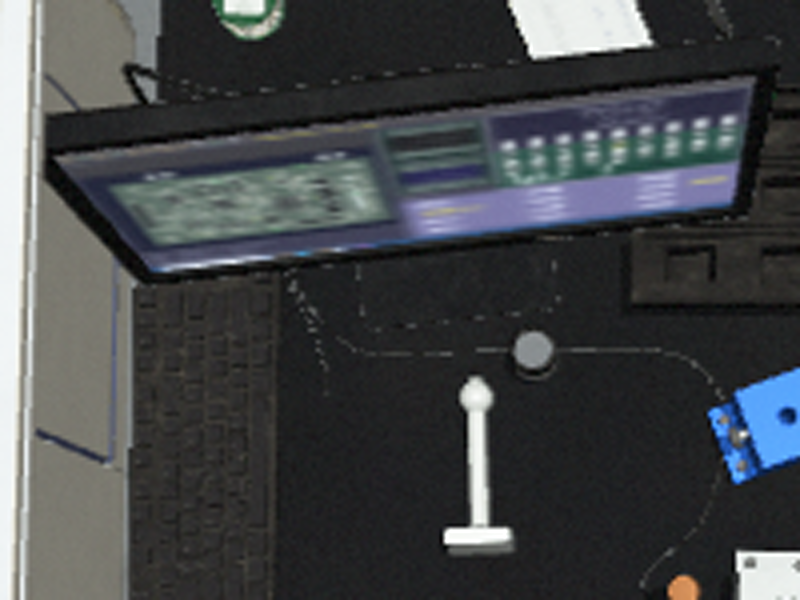

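Emit:
jog_arm(commands=[[[0.6,0.8333,0],[0,0,-0.0433],-0.1],[[0.6,0.8333,0],[0,0,-0.0433],-0.1],[[0.6,0.8333,0],[0,0,-0.0433],-0.1],[[0.6,0.8333,0],[0,0,-0.0433],-0.1],[[0.6,0.8333,0],[0,0,-0.0433],-0.1],[[0.6,0.8333,0],[0,0,-0.0433],-0.1],[[0.6,0.8333,0],[0,0,-0.0433],-0.1],[[0.6,0.8333,0],[0,0,-0.0433],-0.1],[[0.6,0.8333,0],[0,0,-0.0433],-0.1],[[0.6,0.8333,0],[0,0,-0.0433],-0.1]], newtons=6)

```text
t: 2.55
tool_pos: [0.5475, -0.0682, 0.2189]
orientation: [3.141, 0.07, 0.001]
force: [-0.1, -0.0, 0.2]
opening: 0.0511
```

Emit:
jog_arm(commands=[[[0.2142,0.2912,-0.1],[0,0,0],-0.1],[[0.2142,0.2912,-0.1],[0,0,0],-0.1],[[0.2142,0.2912,-0.1],[0,0,0],-0.1],[[0.2142,0.2912,-0.2],[0,0,0],-0.1],[[0.2142,0.2912,-0.25],[0,0,0],-0.1],[[0.2142,0.2912,-0.25],[0,0,0],-0.1]])

```text
t: 3.3
tool_pos: [0.672, 0.107, 0.0631]
orientation: [3.14, 0.072, -0.015]
force: [-0.4, 0.3, 0.2]
opening: 0.0513
```

```bash
python3 - <<'E'
from plant import robot
import cv2
o=[]
for n,(x,y) in dict(scene=(180,120),top=(150,110)).items():
    c=robot.read_camera(n)["pixels"][:,:,::-1]; o.append(cv2.resize(c[y:y+120,x:x+120],None,fx=3.3,fy=4,interpolation=cv2.INTER_CUBIC) if 0 else cv2.resize(c[y:y+120,x:x+120],(400,400),interpolation=cv2.INTER_CUBIC))
cv2.imwrite("pics/a1.png",cv2.hconcat(o))
E
```

```text
(no output)
```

View pics/a1.png

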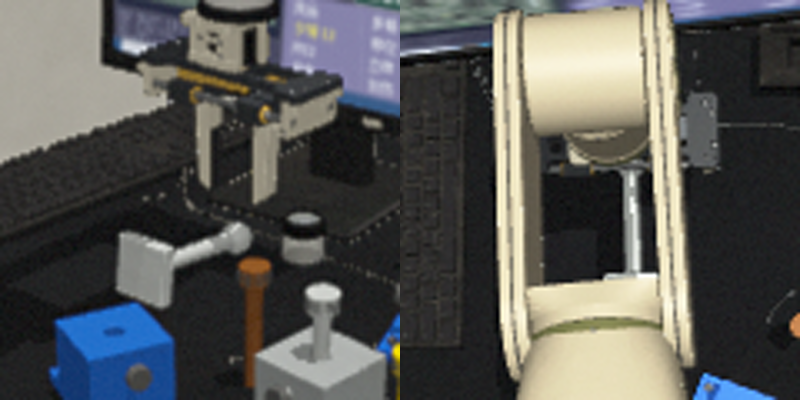

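Emit:
jog_arm(commands=[[[0.0067,-0.001,-0.05],[0,0,0],-0.1],[[0.0067,-0.001,-0.08],[0,0,0],-0.1],[[0.0067,-0.001,-0.099],[0,0,0],-0.1],[[0.0067,-0.001,-0.099],[0,0,0],-0.1]])

```text
t: 3.9
tool_pos: [0.6796, 0.1054, 0.0102]
orientation: [3.14, 0.069, -0.0]
force: [-0.9, -0.1, 0.8]
opening: 0.0513
```

```bash
python3 - <<'E'
from plant import robot
import cv2
c=robot.read_camera("scene")["pixels"][:,:,::-1]; cv2.imwrite("pics/a2.png",cv2.resize(c[140:230,180:300],(800,600),interpolation=cv2.INTER_CUBIC))
s=robot.read_state();print(s["tool_pos"],s["orientation"],s["force"],s["q"])
E
```

```text
[0.68024042 0.10548335 0.01096253] [3.14053648e+00 6.95392858e-02 1.39846589e-03] [0.00896994 0.4563255  0.00286006] [ 7.95802858e-02  5.32632457e-01  1.38821484e+00 -3.58568997e-04
  1.21987289e+00  1.60622199e+00]
```

View pics/a2.png

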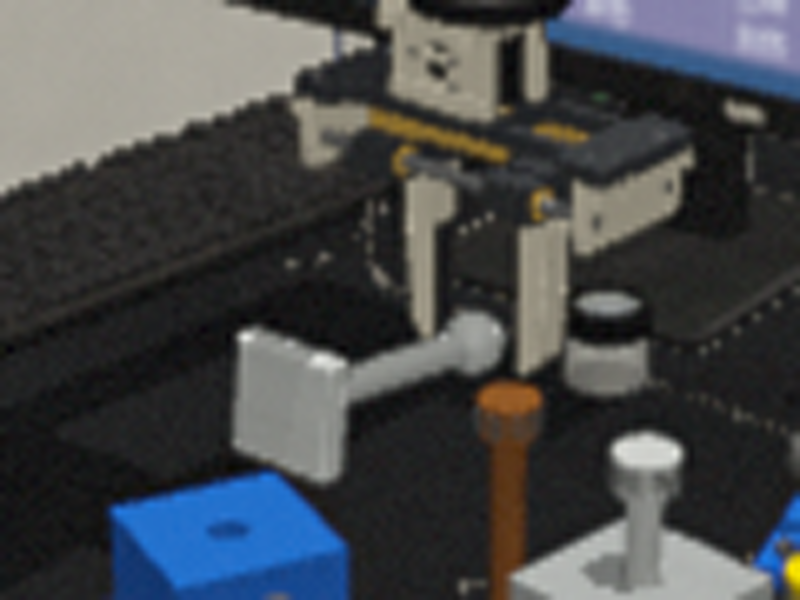

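Emit:
jog_arm(commands=[[[-0.005,0.002,-0.012],[0,0,0],-0.1],[[-0.005,0.002,-0.012],[0,0,0],-0.1],[[-0.005,0.002,-0.012],[0,0,0],1],[[-0.005,0.002,-0.012],[0,0,0],1],[[-0.005,0.002,-0.012],[0,0,0],1],[[-0.005,0.002,-0.012],[0,0,0],1],[[-0.005,0.002,-0.012],[0,0,0],1]], newtons=6)

```text
t: 4.82
tool_pos: [0.6774, 0.1068, 0.004]
orientation: [3.141, 0.07, 0.002]
force: [-0.2, 1.4, 1.2]
opening: 0.0291
```

Emit:
jog_arm(commands=[[[-0.003,0,0.033],[0,0,0],1],[[-0.012,-0.0005,0.067],[0,0,0],1],[[-0.026,-0.001,0.097],[0,0,0],1],[[-0.045,-0.002,0.125],[0,0,0],1],[[-0.07,-0.003,0.15],[0,0,0],1],[[-0.097,-0.004,0.17],[0,0,0],1],[[-0.13,-0.006,0.195],[0,0,0],1],[[-0.16,-0.007,0.215],[0,0,0],1],[[-0.16,-0.007,0.23],[0,0,0],1],[[-0.16,-0.007,0.23],[0,0,0],1]])

```text
t: 6.08
tool_pos: [0.5828, 0.1026, 0.1441]
orientation: [3.141, 0.07, 0.008]
force: [1.2, -0.8, -3.4]
opening: 0.0292
```

```bash
cat > look.py <<'E'
from plant import robot
import cv2,sys
x,y,w=map(int,sys.argv[2:5])
c=robot.read_camera("scene")["pixels"][:,:,::-1]; h=w*3//4
cv2.imwrite(f"pics/{sys.argv[1]}.png",cv2.resize(c[y:y+h,x:x+w],(800,600),interpolation=cv2.INTER_CUBIC))
cv2.imwrite(f"pics/{sys.argv[1]}_raw.png",c)
s=robot.read_state();print(s["t"],s["tool_pos"].round(4),s["orientation"].round(3),s["force"].round(2),s["opening"])
E
python3 look.py a3 170 90 140
```

```text
6.125 [0.5824 0.1026 0.143 ] [3.141 0.069 0.005] [-0.18 -0.34 -2.75] 0.029232325887530778
```

View pics/a3.png

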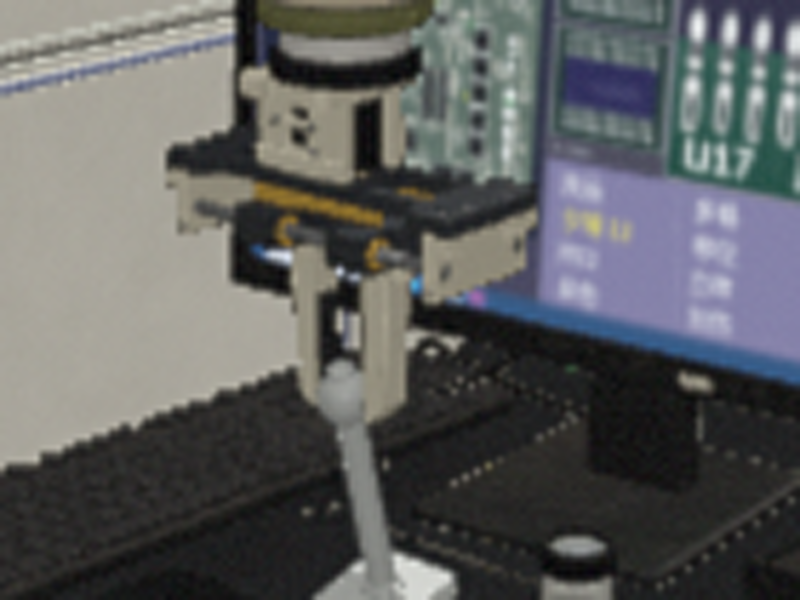

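Emit:
jog_arm(commands=[[[0,0,0],[0,0,0],1],[[0,0,0],[0,0,0],1],[[0,0,0],[0,0,0],1],[[0,0,0],[0,0,0],1]])

```text
t: 6.62
tool_pos: [0.5824, 0.1026, 0.1427]
orientation: [3.141, 0.069, 0.005]
force: [-0.3, 0.6, -2.8]
opening: 0.0296
```

```bash
python3 look.py a4 170 90 140
```

```text
6.675 [0.5825 0.1026 0.1429] [3.141 0.069 0.005] [ 0.61  0.51 -4.35] 0.02964158460100662
```

View pics/a4.png

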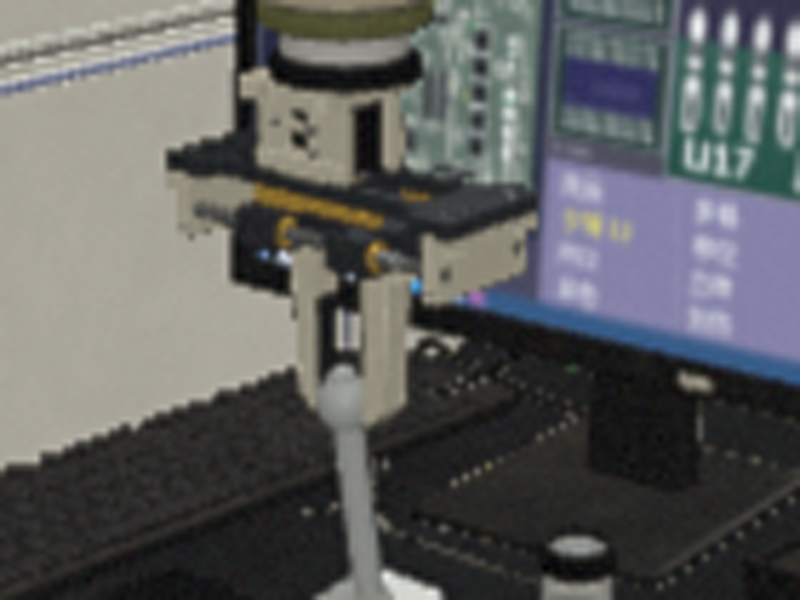

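Emit:
jog_arm(commands=[[[0,0,-0.007],[0,0,0],1],[[0,0,-0.014],[0,0,0],1],[[0,0,-0.02],[0,0,0],1],[[0,0,-0.02],[0,0,0],1],[[0,0,-0.02],[0,0,0],1]])

```text
t: 7.3
tool_pos: [0.5825, 0.1025, 0.1309]
orientation: [3.141, 0.069, 0.005]
force: [0.1, -0.0, -3.4]
opening: 0.0295
```

```bash
python3 look.py a5 170 110 140
```

```text
7.35 [0.5826 0.1026 0.1309] [3.141 0.069 0.006] [-0.19  0.31 -2.09] 0.02913222331683225
```

View pics/a5.png

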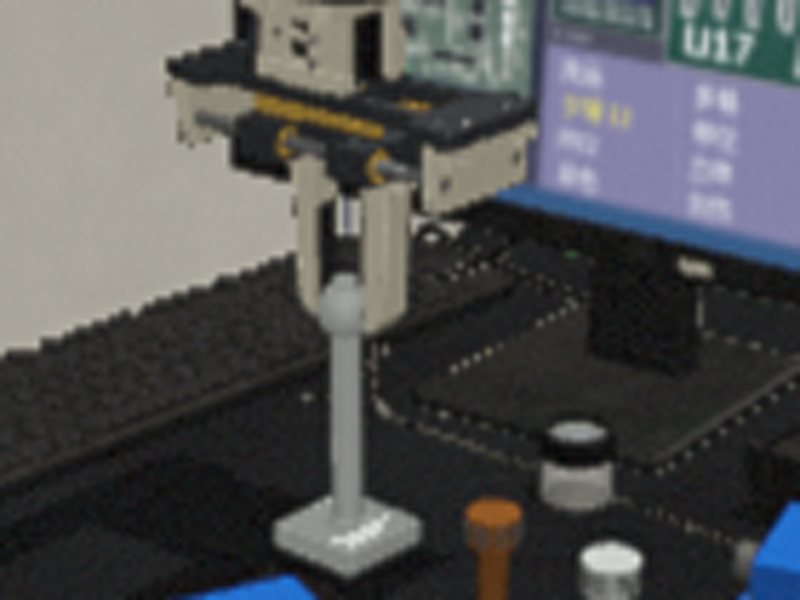

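Emit:
jog_arm(commands=[[[0,0,-0.003],[0,0,0],1],[[0,0,-0.006],[0,0,0],1],[[0,0,-0.008],[0,0,0],1],[[0,0,-0.01],[0,0,0],1],[[0,0,-0.01],[0,0,0],1]])

```text
t: 7.98
tool_pos: [0.5838, 0.1031, 0.127]
orientation: [-3.14, -0.07, -0.011]
force: [-2.5, 1.2, 6.8]
opening: 0.0294
```

```bash
python3 look.py a6 170 110 140
```

```text
8.025 [0.5838 0.1031 0.127 ] [-3.14  -0.07  -0.011] [-2.56  2.    6.96] 0.029049761515189093
```

View pics/a6.png

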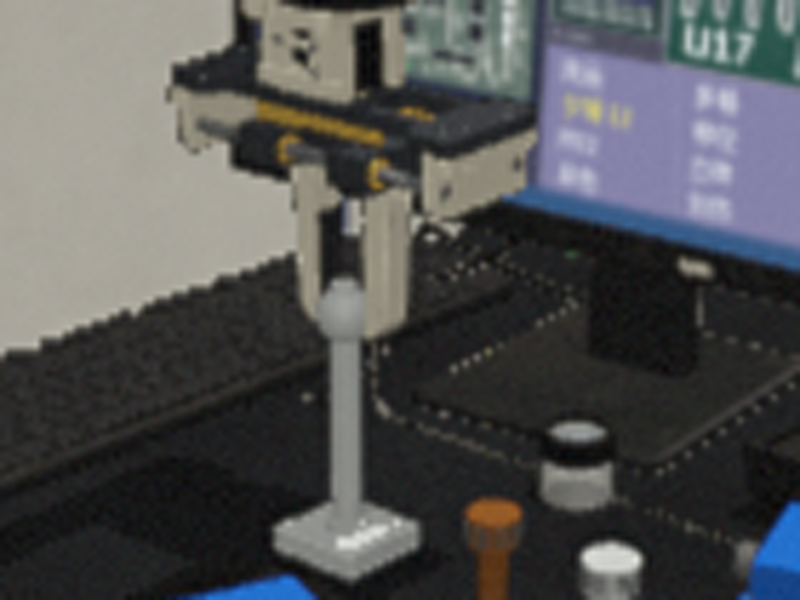

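Emit:
jog_arm(commands=[[[0,0,0],[0,0,0],1],[[0,0,0],[0,0,0],1],[[0,0,0],[0,0,0],0.2],[[0,0,0],[0,0,0],0],[[0,0,0],[0,0,0],-0.2],[[0,0,0],[0,0,0],-0.2],[[0,0,0],[0,0,0],-0.2],[[0,0,0],[0,0,0],-0.2]])

```text
t: 9.02
tool_pos: [0.5838, 0.1031, 0.1269]
orientation: [-3.14, -0.07, -0.011]
force: [0.1, -0.8, 0.1]
opening: 0.0556
```

```bash
python3 look.py a7 170 110 140
```

```text
9.075 [0.5838 0.1031 0.127 ] [-3.14  -0.07  -0.011] [ 0.   -0.09 -0.14] 0.05624708370901512
```

View pics/a7.png

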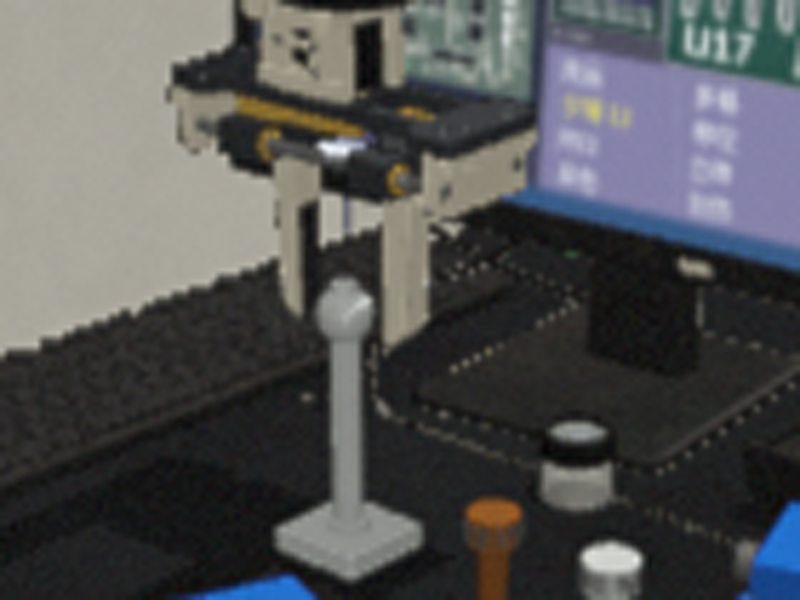

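Emit:
jog_arm(commands=[[[0,0,0.1],[0,0,0],-0.2],[[0,0,0.17],[0,0,0],-0.2],[[0,0,0.17],[0,0,0],-0.2],[[-0.08,-0.2,0.17],[0,0,0],-0.2],[[-0.1665,-0.4285,0.17],[0,0,0],-0.2],[[-0.1665,-0.4285,0.17],[0,0,0],-0.2],[[-0.1665,-0.4285,0.17],[0,0,0],-0.2],[[-0.1665,-0.4285,0.17],[0,0,0],-0.2],[[-0.1665,-0.4285,0.17],[0,0,0],-0.2],[[-0.1665,-0.4285,0.17],[0,0,0],-0.2]])

```text
t: 10.32
tool_pos: [0.4838, -0.1533, 0.2281]
orientation: [-3.139, -0.07, -0.009]
force: [-0.1, 0.1, -1.0]
opening: 0.0559
```

```bash
python3 look.py a8 170 110 200
```

```text
10.375 [ 0.484  -0.153   0.2283] [-3.139 -0.071 -0.009] [-0.22 -0.52  0.83] 0.055726968153249706
```

View pics/a8.png

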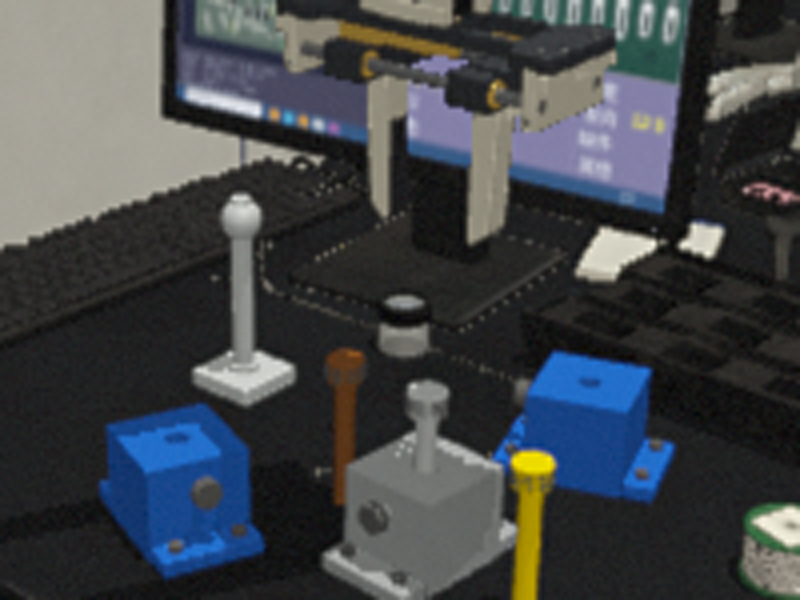

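Emit:
jog_arm(commands=[[[0,-0.0015,-0.08],[0,0,0],-0.2],[[0,-0.0015,-0.15],[0,0,0],-0.2],[[0,-0.0015,-0.19],[0,0,0],-0.2],[[0,-0.0015,-0.21],[0,0,0],-0.2],[[0,-0.0015,-0.222],[0,0,0],-0.2],[[0,-0.0015,-0.222],[0,0,0],-0.2],[[0,-0.0015,-0.222],[0,0,0],-0.2]])

```text
t: 11.25
tool_pos: [0.4848, -0.1542, 0.0963]
orientation: [-3.14, -0.071, -0.012]
force: [0.3, 0.3, 0.3]
opening: 0.0559
```

```bash
python3 look.py a9 210 150 120
```

```text
11.3 [ 0.4848 -0.1542  0.0963] [-3.14  -0.071 -0.012] [0.02 0.01 0.68] 0.055920113553918786
```

View pics/a9.png

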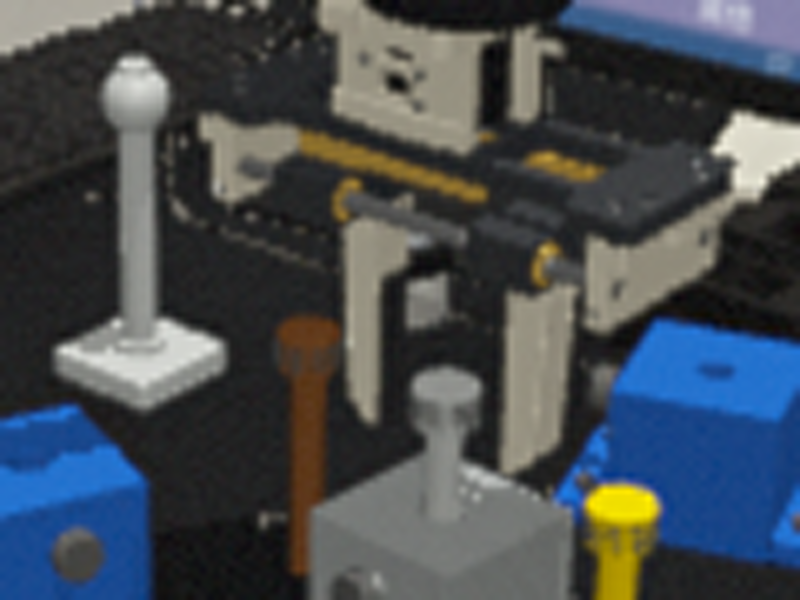

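```bash
python3 - <<'E'
from h import *
for d in(.028,.036,.046,0,-.028,-.036,-.046): print(d,proj("scene",[.4848,-.1542+d,.0963]))
print("pintop",proj("scene",[.484,-.154,.12]), "gtop",proj("scene",[.584,.103,.152]),"gtop .58",proj("scene",[.575,.103,.152]))
E
```

```text
0.028 [268.39045615 211.96603342]
0.036 [265.97632569 210.9615639 ]
0.046 [262.9879417  209.71815941]
0 [277.00804454 215.55163291]
-0.028 [285.89656866 219.24996312]
-0.036 [288.48770683 220.32808187]
-0.046 [291.75969516 221.68948824]
pintop [277.02804088 207.12244022] gtop [231.01015954 158.63546937] gtop .58 [228.83275747 159.44437858]
```

Emit:
jog_arm(commands=[[[0,0,0],[0,0,0],0.4],[[0,0,0],[0,0,0],1],[[0,0,0],[0,0,0],1],[[0,0,0],[0,0,0],1],[[0,0,0],[0,0,0],1],[[0,0,0],[0,0,0],1]], newtons=15)

```text
t: 12.05
tool_pos: [0.4848, -0.1541, 0.0963]
orientation: [-3.14, -0.071, -0.012]
force: [-0.1, 1.8, 1.8]
opening: 0.0256
```

```bash
python3 look.py b1 210 150 120
```

```text
12.1 [ 0.4848 -0.1541  0.0963] [-3.14  -0.071 -0.012] [-0.31  1.3   0.71] 0.025160462766083497
```

View pics/b1.png

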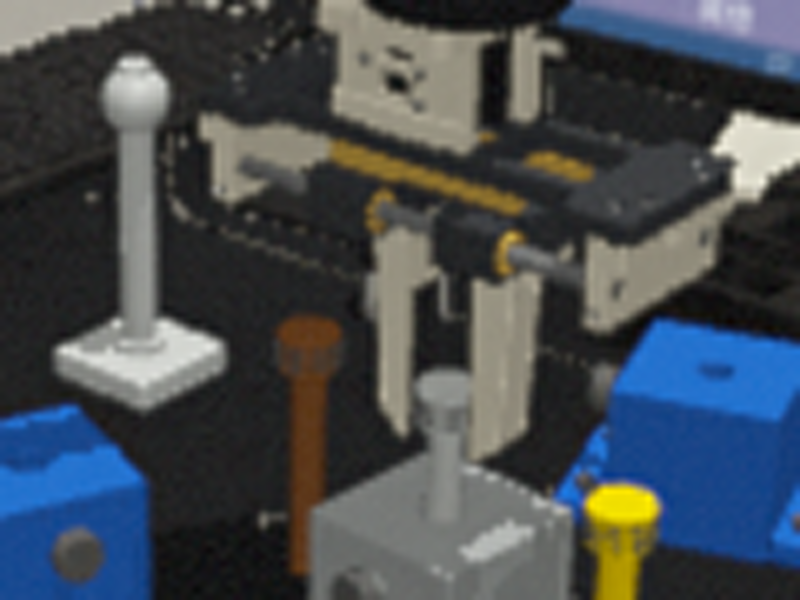

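Emit:
jog_arm(commands=[[[0,0,0.008],[0,0,0],1],[[0,0,0.016],[0,0,0],1],[[0,0,0.024],[0,0,0],1],[[0,0,0.032],[0,0,0],1],[[0,0,0.04],[0,0,0],1],[[0,0,0.047],[0,0,0],1],[[0,0,0.0525],[0,0,0],1],[[0,0,0.0525],[0,0,0],1],[[0,0,0.0525],[0,0,0],1],[[0,0,0.0525],[0,0,0],1]])

```text
t: 13.35
tool_pos: [0.4846, -0.1541, 0.1275]
orientation: [-3.14, -0.071, -0.012]
force: [0.2, 0.3, -1.7]
opening: 0.0258
```

```bash
python3 look.py b2 210 150 120
```

```text
13.4 [ 0.4847 -0.1541  0.1276] [-3.14  -0.071 -0.012] [-0.59  0.36 -1.73] 0.025788169756236053
```

View pics/b2.png

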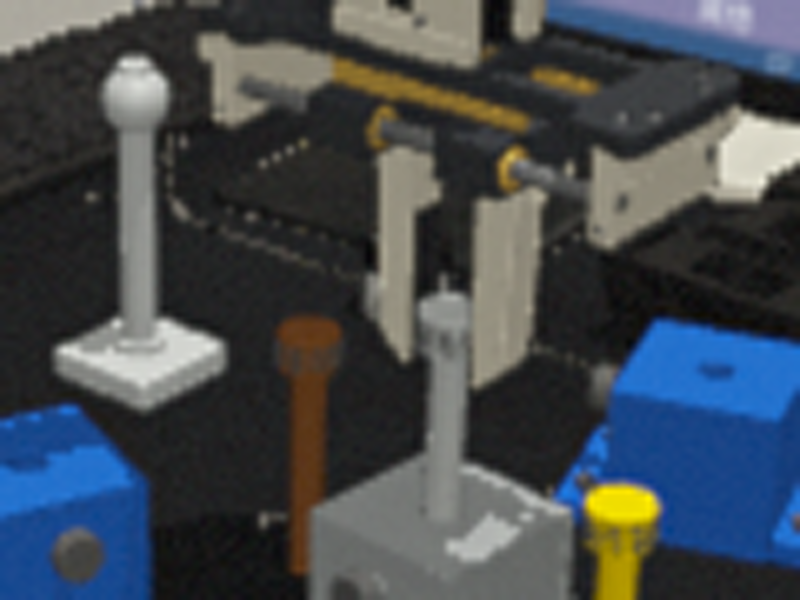

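```bash
python3 - <<'E'
from h import *
a=cv2.imread("pics/b1_raw.png",0);b=cv2.imread("pics/b2_raw.png",0)
t=a[202:216,272:281];r=cv2.matchTemplate(cv2.resize(b[180:225,265:290],None,fx=8,fy=8,interpolation=2),cv2.resize(t,None,fx=8,fy=8,interpolation=2),cv2.TM_CCOEFF_NORMED)
_,s,_,l=cv2.minMaxLoc(r);print(s,"shift px",265+l[0]/8-272,180+l[1]/8-202)
t=a[218:245,258:296];r=cv2.matchTemplate(b[208:255,248:306],t,cv2.TM_CCOEFF_NORMED);print("block",cv2.minMaxLoc(r))
for z in(.12,.1457,.1513,.152,.158): print(z,proj("scene",[.484,-.154,z])-proj("scene",[.484,-.154,.12]))
E
python3 -c "
from plant import robot
print(robot.read_state()['force'],robot.read_state()['tool_pos'],robot.read_state()['dq'])"
```

```text
0.9305928349494934 shift px 0.25 -11.625
block (-0.2808833122253418, 0.9321045279502869, (20, 16), (10, 10))
0.12 [0. 0.]
0.1457 [ 0.31811591 -9.42036735]
0.1513 [  0.38832113 -11.49935456]
0.152 [  0.39711942 -11.75989834]
0.158 [  0.47274073 -13.99927247]
[-0.59033093  0.35724614 -1.73245358] [ 0.48466467 -0.15405437  0.12757794] [-8.28446136e-04 -3.76806768e-04 -1.77705482e-04 -3.31368228e-05
  9.58281683e-04  9.89832447e-04]
```

```bash
python3 -c "
from plant import robot
print(robot.close_job()); s=robot.read_state(); print(s['t'],s['tool_pos'],s['force'],s['opening'])"
```

```text
the job is handed in; nothing more can be done
None
the job is handed in; nothing more can be done
```

The gauge is standing upright on the bench and released, and the pin is raised, held still in the gripper about level with it. The job is handed in at about 13.4 s of the 69 s allowed.

- **Gauge:** I pinched it lightly by the ball and lifted it until it swung upright. I then set it down and let go while the pin was still fully in its bore. The later pictures show it standing upright, with nothing touching it.
- **Pin:** I gripped it by the knob with 15 N and raised it 31.3 mm by the arm's own reading. Matching the pictures from before and after the lift puts its top at about 151.6 mm, against 152 mm for the gauge. That leaves its lower end about 22 mm inside the bore.
- **Block:** It did not shift in the picture, to within a pixel (a few millimetres at most). The load on the wrist was 1.7 N, which is the pin's weight alone.
- **Other things on the bench:** I did not measure their positions again, but I saw no change in the pictures I looked at. The mouse, the marker and mostly the solder spool were outside those views.

Nothing failed. The opening read 0.2–1 mm under the true ball and knob diameters, which I put down to sensor reading or pad give. The robot reports no verdict and I could not read it after handing in, so the last second was not checked.

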